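# Recharge the purge-air dryer of the laser bench

## Task

Fit the new desiccant cartridges into the purge-air dryer. First work along its wells from the robot's left to its right and feel with the fingertips right down to the rubber disc at the bottom of each one, lifting out any old spacer you strike, until all three wells are known to be bare. Then press all three cartridges upright and fully home each in a well of its own, so that the two spring clips snap over its rim, pull its transport cap off only once it sits there, and leave all the caps in the service tray without shifting the other things on the bench.

Things in the scene. Friction and masses are not known exactly. Their poses are not given: they have to be found in the camera images.
- dryer: the purge-air dryer: a fixed aluminium block 92 (x) x 238 (y) x 57 mm high with three round wells in a row along its y, 76 mm apart, each 65 mm across and 42 mm deep to its rubber disc (mouth chamfer 1.5 mm). Origin on the table under the middle well; x away from the robot, y to the robot's left. Behind it, at x = 66 mm, a header pipe with a small gauge, top 85 mm above the table.
- clip_mid_f: front spring clip of the middle well; all six clips are alike. One stands in front of and one behind each well (dryer x = -40 and +40 mm; none at the sides along y): a sprung steel leaf 16 mm wide, 22 mm tall above the block's top, its round nose 18 mm above the top and 32.5 mm from the well's axis; it gives way outwards. Origin at the foot of the leaf.
- well_left (a point): left-hand well (the robot's left, dryer +y): centre of the top of its rubber disc, 15 mm above the table, 42 mm below the block's top; axes as the dryer's. One or two of the wells start with an old spacer in them (which ones is not reported): dark disc 58 mm across, 8 mm thick, with a central upright stud 12 mm in diameter whose top is 24 mm above the rubber disc; 50 g, loose, up to 3.5 mm off-centre.
- well_mid (a point): middle well: centre of the top of its rubber disc, 15 mm above the table, 42 mm below the block's top; axes as the dryer's. One or two of the wells start with an old spacer in them (which ones is not reported): dark disc 58 mm across, 8 mm thick, with a central upright stud 12 mm in diameter whose top is 24 mm above the rubber disc; 50 g, loose, up to 3.5 mm off-centre.
- well_right (a point): right-hand well (dryer -y): centre of the top of its rubber disc, 15 mm above the table, 42 mm below the block's top; axes as the dryer's. One or two of the wells start with an old spacer in them (which ones is not reported): dark disc 58 mm across, 8 mm thick, with a central upright stud 12 mm in diameter whose top is 24 mm above the rubber disc; 50 g, loose, up to 3.5 mm off-centre.
- disc_left: the rubber sealing disc in the bottom of the left well, 63 mm across, 3 mm thick, fixed; origin at the centre of its underside. It can be touched only when the well is bare.
- disc_mid: the rubber sealing disc in the bottom of the mid well, 63 mm across, 3 mm thick, fixed; origin at the centre of its underside. It can be touched only when the well is bare.
- disc_right: the rubber sealing disc in the bottom of the right well, 63 mm across, 3 mm thick, fixed; origin at the centre of its underside. It can be touched only when the well is bare.
- cartridge_1: a new desiccant cartridge standing on the table: metal can 62 mm in diameter, 4 mm foot chamfer, origin at the centre of its underside, z up. Bulged rim 70 mm across at 56 mm height, shoulder at 64 mm, then a knurled grip collar 40 mm in diameter from 64 to 90 mm, by which it is carried, then a nozzle 22 to 28 mm in diameter up to 120 mm. About 0.3 kg. The cap is not a handle: carried by it, the cartridge may fall off.
- nozzle_1 (a point): point on the axis of cartridge 1, 92 mm above its underside: the cap's origin lies here while the cap is on. Fully home, the cartridge's underside lies on the rubber disc; the last 11 mm run against the two clips, which take 12 to 22 N of push to snap past the rim and then hold the cartridge down better (over 18 N) than the cap holds on.
- cap_1: black transport cap snapped on the nozzle of cartridge 1: round, 38 mm in diameter, 32 mm tall, closed top, origin at the centre of its open underside, z up; it spans 92 to 124 mm above the cartridge's underside, its ceiling resting on the nozzle. 35 g. It pulls straight up and off with 5 to 9 N: loose after 10 mm, clear of the nozzle after 28 mm.
- cartridge_2: a new desiccant cartridge standing on the table: metal can 62 mm in diameter, 4 mm foot chamfer, origin at the centre of its underside, z up. Bulged rim 70 mm across at 56 mm height, shoulder at 64 mm, then a knurled grip collar 40 mm in diameter from 64 to 90 mm, by which it is carried, then a nozzle 22 to 28 mm in diameter up to 120 mm. About 0.3 kg. The cap is not a handle: carried by it, the cartridge may fall off.
- nozzle_2 (a point): point on the axis of cartridge 2, 92 mm above its underside: the cap's origin lies here while the cap is on. Fully home, the cartridge's underside lies on the rubber disc; the last 11 mm run against the two clips, which take 12 to 22 N of push to snap past the rim and then hold the cartridge down better (over 18 N) than the cap holds on.
- cap_2: black transport cap snapped on the nozzle of cartridge 2: round, 38 mm in diameter, 32 mm tall, closed top, origin at the centre of its open underside, z up; it spans 92 to 124 mm above the cartridge's underside, its ceiling resting on the nozzle. 35 g. It pulls straight up and off with 5 to 9 N: loose after 10 mm, clear of the nozzle after 28 mm.
- cartridge_3: a new desiccant cartridge standing on the table: metal can 62 mm in diameter, 4 mm foot chamfer, origin at the centre of its underside, z up. Bulged rim 70 mm across at 56 mm height, shoulder at 64 mm, then a knurled grip collar 40 mm in diameter from 64 to 90 mm, by which it is carried, then a nozzle 22 to 28 mm in diameter up to 120 mm. About 0.3 kg. The cap is not a handle: carried by it, the cartridge may fall off.
- nozzle_3 (a point): point on the axis of cartridge 3, 92 mm above its underside: the cap's origin lies here while the cap is on. Fully home, the cartridge's underside lies on the rubber disc; the last 11 mm run against the two clips, which take 12 to 22 N of push to snap past the rim and then hold the cartridge down better (over 18 N) than the cap holds on.
- cap_3: black transport cap snapped on the nozzle of cartridge 3: round, 38 mm in diameter, 32 mm tall, closed top, origin at the centre of its open underside, z up; it spans 92 to 124 mm above the cartridge's underside, its ceiling resting on the nozzle. 35 g. It pulls straight up and off with 5 to 9 N: loose after 10 mm, clear of the nozzle after 28 mm.
- tray: the loose stainless service tray, 150 (x) x 210 (y) mm outside, walls 4 mm thick and 22 mm high, floor 4 mm thick, 0.7 kg; origin at the centre of its underside.
- lens_ring: bystander: black lens ring 30 mm in diameter, 12 mm high, standing flat among the cartridges; origin at its underside's centre.
- fork_clamp: bystander: flat steel fork clamp about 61 x 30 x 10 mm lying in front of the dryer; origin near its middle, on the underside.
- screw_box: bystander: clear plastic screw box 75 x 75 x 26 mm on the far right; origin at its underside's centre.
- lens_tube: bystander: black lens tube 30 mm in diameter, 50 mm tall, standing to the left of the dryer; origin at its underside's centre.
There are look-alikes about, which are no part of the job. What is shaped like the cap_3 but turquoise is not meant. What is shaped like the cartridge_2 but turquoise is not meant.

How it is judged:
On the way, in this order (a step that is already met when the one before it is completed fails the run):
1. the fingertips touch the bare rubber disc in the left-hand well (0.5 N or more) (contact force between the fingers and disc_left above 0.5 N), for 0.05 s.
2. the fingertips touch the bare rubber disc in the middle well (0.5 N or more) (contact force between the fingers and disc_mid above 0.5 N), for 0.05 s.
3. the fingertips touch the bare rubber disc in the right-hand well (0.5 N or more) (contact force between the fingers and disc_right above 0.5 N), for 0.05 s.
At the end, for the whole second after the job is handed in: every cartridge stands in a well: axis within 4 mm of the well's, underside within 2.5 mm of the rubber disc, tilt under 0.06 rad; every cap lies at rest in the service tray, its origin inside the walls and less than 60 mm above the tray's underside (((horizontal distance between cartridge_1 and well_left below 0.004 m and z of cartridge_1 in the frame of well_left between -0.004 and 0.0025 m) or (horizontal distance between cartridge_1 and well_mid below 0.004 m and z of cartridge_1 in the frame of well_mid between -0.004 and 0.0025 m) or (horizontal distance between cartridge_1 and well_right below 0.004 m and z of cartridge_1 in the frame of well_right between -0.004 and 0.0025 m)) and ((horizontal distance between cartridge_2 and well_left below 0.004 m and z of cartridge_2 in the frame of well_left between -0.004 and 0.0025 m) or (horizontal distance between cartridge_2 and well_mid below 0.004 m and z of cartridge_2 in the frame of well_mid between -0.004 and 0.0025 m) or (horizontal distance between cartridge_2 and well_right below 0.004 m and z of cartridge_2 in the frame of well_right between -0.004 and 0.0025 m)) and ((horizontal distance between cartridge_3 and well_left below 0.004 m and z of cartridge_3 in the frame of well_left between -0.004 and 0.0025 m) or (horizontal distance between cartridge_3 and well_mid below 0.004 m and z of cartridge_3 in the frame of well_mid between -0.004 and 0.0025 m) or (horizontal distance between cartridge_3 and well_right below 0.004 m and z of cartridge_3 in the frame of well_right between -0.004 and 0.0025 m)) and angle between each of cartridge_1, cartridge_2, cartridge_3's own z axis and vertical below 0.06 rad and x of cap_1 in the frame of tray between -0.066 and 0.066 m and y of cap_1 in the frame of tray between -0.096 and 0.096 m and z of cap_1 in the frame of tray between 0 and 0.06 m and linear speed of each of cap_1, cap_2, cap_3 below 0.03 m/s and x of cap_2 in the frame of tray between -0.066 and 0.066 m and y of cap_2 in the frame of tray between -0.096 and 0.096 m and z of cap_2 in the frame of tray between 0 and 0.06 m and x of cap_3 in the frame of tray between -0.066 and 0.066 m and y of cap_3 in the frame of tray between -0.096 and 0.096 m and z of cap_3 in the frame of tray between 0 and 0.06 m); the robot touches nothing.
It fails at once if the cap of cartridge 1 comes off (over 15 mm away from its place) while the cartridge is not home in a well (over 7 mm high or 6 mm off-centre) (distance between cap_1 and nozzle_1 above 0.015 m and not ((horizontal distance between cartridge_1 and well_left below 0.006 m and z of cartridge_1 in the frame of well_left between -0.004 and 0.007 m) or (horizontal distance between cartridge_1 and well_mid below 0.006 m and z of cartridge_1 in the frame of well_mid between -0.004 and 0.007 m) or (horizontal distance between cartridge_1 and well_right below 0.006 m and z of cartridge_1 in the frame of well_right between -0.004 and 0.007 m))).
It fails at once if the cap of cartridge 2 comes off (over 15 mm away from its place) while the cartridge is not home in a well (over 7 mm high or 6 mm off-centre) (distance between cap_2 and nozzle_2 above 0.015 m and not ((horizontal distance between cartridge_2 and well_left below 0.006 m and z of cartridge_2 in the frame of well_left between -0.004 and 0.007 m) or (horizontal distance between cartridge_2 and well_mid below 0.006 m and z of cartridge_2 in the frame of well_mid between -0.004 and 0.007 m) or (horizontal distance between cartridge_2 and well_right below 0.006 m and z of cartridge_2 in the frame of well_right between -0.004 and 0.007 m))).
It fails at once if the cap of cartridge 3 comes off (over 15 mm away from its place) while the cartridge is not home in a well (over 7 mm high or 6 mm off-centre) (distance between cap_3 and nozzle_3 above 0.015 m and not ((horizontal distance between cartridge_3 and well_left below 0.006 m and z of cartridge_3 in the frame of well_left between -0.004 and 0.007 m) or (horizontal distance between cartridge_3 and well_mid below 0.006 m and z of cartridge_3 in the frame of well_mid between -0.004 and 0.007 m) or (horizontal distance between cartridge_3 and well_right below 0.006 m and z of cartridge_3 in the frame of well_right between -0.004 and 0.007 m))).
It fails at once if the lens ring, fork clamp, screw box or lens tube is shifted by more than 20 mm (distance of any of lens_ring, fork_clamp, screw_box, lens_tube from where it was at the start of the episode above 0.02 m).
Of spacer_1, spacer_2, spacer_3 only 1 to 2 are there at a start; the rules pass over those that are not, and their reading is None.
At some moment in a run one of tray may be knocked a few centimetres aside while the robot is not near it.
It also fails if it takes over 210 s, if anything falls off the work surface, if the arm or the gripper's body presses on something with over 40 N, if the wrist force passes 120 N, or if a joint passes its speed limit or range.

## Robot

A 6-joint arm with a two-finger parallel gripper is mounted at the origin on the work surface. World frame = base frame: x ahead of the robot, y to its left, z up, the work surface at z = 0. Lengths are in m, angles in rad, forces in N, time in s.
With the tool pointing down it reaches from about 0.275 to 0.825 m from the base axis. Payload 4.9 kg.
Tool frame: the origin (TCP) lies midway between the tips of the shut fingers; the grasp point (between the pads) lies 19 mm behind it (bot.grip_depth is the distance from the TCP to the grasp point, in m); z points along the fingers, y is the line along which they close (so a half turn about z gives the same grasp; the last joint's range is limited). The gripper opens to 85 mm and grips with 20 to 120 N. Pads are 22 mm wide; open, the fingers measure 114 mm over their backs; the gripper's body (76 mm by 85 mm) begins 54 mm behind the grasp point. The pads swing forward as they close: fully open they stand 13 mm farther back than shut.
Start: joints at [-1.301, 0.326, -0.193, 1.052, 0, 1.437], TCP at [0.216, -0.506, 0.231] pointing down, gripper open.
Joint ranges: [-2.65, 2.65], [-0.97, 1.79], [-1.3, 1.35], [-1.93, 2.1], [-1.47, 1.37], [-3.14, 3.14]. Speed limits (rad/s): [2.57, 2.57, 3.14, 3.14, 3.14, 3.14].

## Interface

Orientations are given as a unit quaternion [w, x, y, z].
In Python, from cell import bot gives the robot as it stands. Calls block until the motion is done:
- bot.move_pose(position, orientation): joint-space move of the TCP to a pose.
- bot.move_linear(position, speed=0.15, rotation=None, until_force=None): straight line of the TCP; rotation=None keeps the orientation; speed is the mean speed in m/s. With until_force (N) it stops when the force on the tool has changed by that much, and returns True; else False.
- bot.goto_joints(angles): joint-space move.
- bot.set_gripper(opening, grasp_force=None): opening from 0.0 (shut) to 1.0 (fully open); grasp_force is the grip in N (None keeps the last); returns when the fingers have stopped.
- bot.wait(seconds).
- bot.solve_ik(position, orientation): joint angles nearest the present ones, or None.
- bot.camera(name): name is "side" or "top"; returns the picture (400x640x3 uint8, red, green, blue); there is no depth.
- bot.calibration(name): a dict with "mtx" (3x3 intrinsics, pixels), "k1" (the pictures are not rectified: a ray, as slopes to the right and down, at radius r is drawn at 1 + k1 r^2 times it, then the intrinsics apply), "extrinsics" (4x4, takes a point from world to camera coordinates). Camera axes: x right, y down, z forward; pixel columns grow to the right and rows downward; lengths in m; the calibration is good to about 2 mm. A picture is of the moment at which its call begins. calibration takes no time and is no camera call.
A pose or a line that the arm cannot do raises bot.PlanningError and nothing moves.
- bot.close_job(): hands the job in; it is judged then, once.
Trained networks look in the newest picture that a camera, given by its name, has taken for a name from the list of things; names that differ only in an ending like _2 or _b are one class to them, and where a whole thing is asked for, a point or a joint stands for the part that bears it (a point fixed in the world has none). Each returns a list of dicts, best first, with "confidence" (0 to 1); they miss things now and then, are a little off and sometimes report something else, mostly with a low value. They report only what shows in the picture. A call takes as long as a camera call. They do not tell look-alikes from the thing itself.
- bot.search_frame(camera, thing): "bbox" ([left, top, width, height] in pixels, round what is visible of it).
Readings, each from a call of its own:
- bot.read_clock(): time.
- bot.read_joint_positions(): joint angles.
- bot.read_joint_vel(): joint speeds.
- bot.read_joint_efforts(): joint torques, N m.
- bot.read_position(): TCP position.
- bot.read_tool_rot(): TCP orientation.
- bot.read_ft_force(): force on the tool from outside, world axes, zero at the start.
- bot.read_moment(): the same for the moment, N m.
- bot.read_gripper_width(): opening from 0.0 (shut) to 1.0 (fully open).
- bot.read_finger_force(): force on a finger pad.
Only numpy, scipy, OpenCV 4.12 (cv2) and the standard library are available. Lean on these libraries where they do the work, as an engineer would, in place of code of your own. Each camera call takes 0.05 s, during which the arm holds its last target. There are 200 camera calls.

## Working session

There is one attempt and no reset: what is moved stays moved. The work goes in short steps, each a Python script; the robot and the scene stay as the last script left them, time stands still between calls to the robot, and variables do not carry over. Pictures are saved under pics/ and viewed, at most 14 in all, crops included, and the job is handed in when it is done.

```bash
ls; mkdir -p pics; python3 - <<'E'
from cell import bot
import cv2,numpy as np
for c in("top","side"):
    im=bot.camera(c); cv2.imwrite(f"pics/{c}0.png",im[:,:,::-1])
    k=bot.calibration(c); print(c,np.round(k["mtx"],1).tolist(),k["k1"],np.round(k["extrinsics"],3).tolist())
    for t in["dryer","cartridge_1","cap_1","tray","clip_mid_f","lens_ring","fork_clamp","screw_box","lens_tube"]:
        print(t,[(np.round(d["bbox"]).astype(int).tolist(),round(d["confidence"],2)) for d in bot.search_frame(c,t)])
E
```

```text
pics
top [[379.8, 0.0, 323.4], [0.0, 379.8, 196.6], [0.0, 0.0, 1.0]] 0.01929068613042552 [[0.021, -1.0, 0.01, -0.018], [-0.998, -0.021, -0.066, 0.521], [0.066, -0.009, -0.998, 1.101], [0.0, 0.0, 0.0, 1.0]]
dryer [([262, 118, 95, 61], 0.66)]
cartridge_1 [([251, 210, 23, 26], 0.84), ([198, 163, 30, 22], 0.8), ([204, 223, 23, 21], 0.63), ([187, 264, 29, 23], 0.56)]
cap_1 [([249, 217, 16, 14], 0.69), ([193, 166, 20, 15], 0.66), ([197, 226, 17, 10], 0.55), ([267, 185, 14, 10], 0.52)]
tray [([400, 179, 75, 54], 0.74)]
clip_mid_f []
lens_ring [([259, 121, 103, 58], 0.26)]
fork_clamp [([306, 218, 16, 10], 0.6), ([201, 165, 24, 22], 0.34)]
screw_box [([396, 114, 34, 30], 0.55)]
lens_tube [([229, 128, 12, 13], 0.49), ([237, 195, 12, 9], 0.43)]
side [[385.0, 0.0, 314.2], [0.0, 385.0, 198.7], [0.0, 0.0, 1.0]] -0.06522544827109081 [[-0.999, -0.047, 0.013, 0.516], [-0.037, 0.558, -0.829, 0.074], [0.031, -0.828, -0.559, 0.933], [0.0, 0.0, 0.0, 1.0]]
dryer [([201, 184, 87, 89], 0.92), ([341, 222, 20, 21], 0.23)]
cartridge_1 [([342, 289, 45, 51], 0.96), ([250, 293, 45, 44], 0.74), ([335, 242, 31, 35], 0.66), ([412, 289, 43, 66], 0.6)]
cap_1 [([339, 223, 25, 22], 0.8), ([294, 245, 16, 16], 0.68), ([258, 270, 26, 34], 0.65), ([355, 268, 25, 31], 0.65)]
tray [([249, 292, 48, 49], 0.22)]
clip_mid_f [([340, 218, 6, 12], 0.19)]
lens_ring [([302, 281, 18, 15], 0.49)]
fork_clamp [([339, 220, 7, 6], 0.38)]
screw_box [([238, 152, 24, 20], 0.55)]
lens_tube [([203, 277, 17, 29], 0.85)]
```

```bash
python3 - <<'E'
import cv2
a=cv2.imread("pics/top0.png")[90:310,160:490]; cv2.imwrite("pics/a.png",cv2.resize(a,(795,530),interpolation=cv2.INTER_CUBIC))
a=cv2.imread("pics/side0.png")[130:370,150:480]; cv2.imwrite("pics/b.png",cv2.resize(a,(795,578),interpolation=cv2.INTER_CUBIC))
E
```

```text
(no output)
```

View pics/a.png

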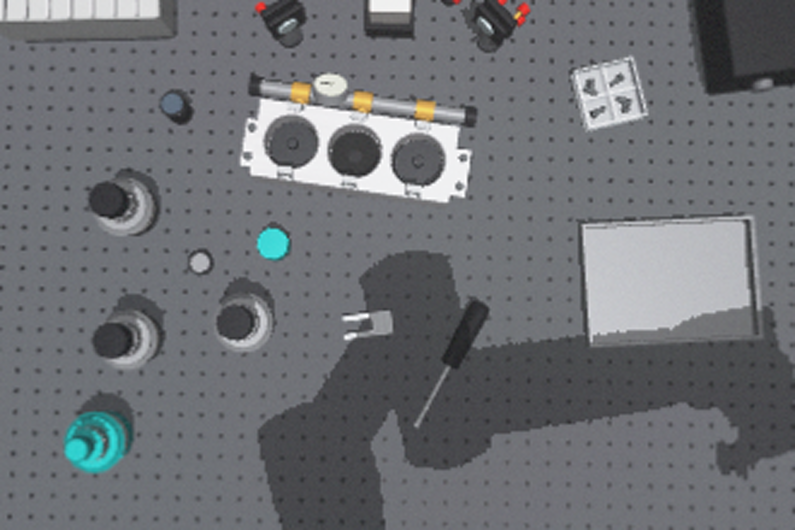

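View pics/b.png

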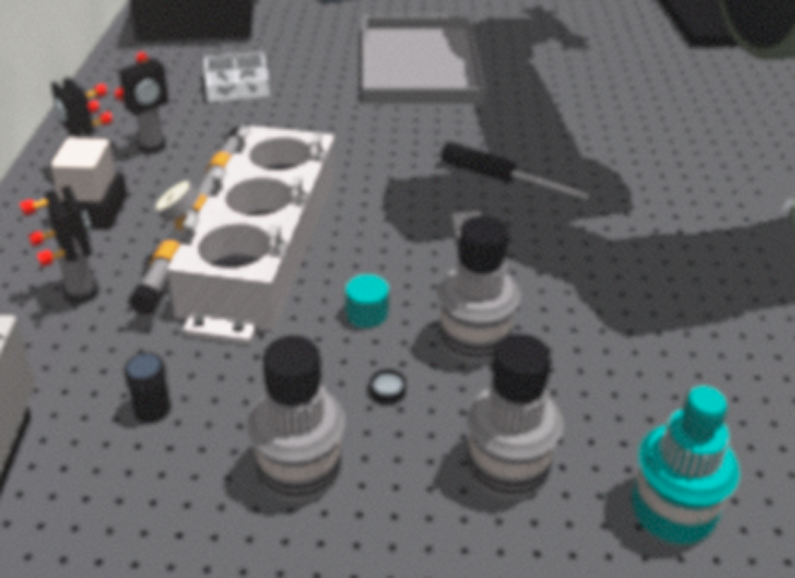

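The top view shows three grey cartridges with black caps at crop (108,200), (112,340) and (236,322). The turquoise cartridge at (95,442) and turquoise cap at (272,243) are look-alikes. The left and right wells, at (291,140) and (418,160), each show a stud dot, so they likely hold spacers. The middle well looks bare. The tray is at (672,280). Next I measure by fitting projected outlines.

```bash
cat > h.py <<'E'
from cell import bot
import cv2,numpy as np
from scipy.optimize import least_squares
CAL={c:bot.calibration(c) for c in("top","side")}
def proj(c,P):
    k=CAL[c];P=np.atleast_2d(P);E=np.array(k["extrinsics"])
    q=P@E[:3,:3].T+E[:3,3];s=q[:,:2]/q[:,2:];s=s*(1+k["k1"]*(s**2).sum(1,keepdims=True))
    M=np.array(k["mtx"]);return s*[M[0,0],M[1,1]]+M[:2,2]
def unproj(c,uv,z):
    return least_squares(lambda p:proj(c,[p[0],p[1],z])[0]-uv,[.5,0]).x
A=np.linspace(0,2*np.pi,48,endpoint=False)
def ring(x,y,z,r):return np.c_[x+r*np.cos(A),y+r*np.sin(A),0*A+z]
def cen(c,P):
    h=cv2.convexHull(proj(c,P).astype(np.float32));m=cv2.moments(h);return np.array([m["m10"]/m["m00"],m["m01"]/m["m00"]])
def blob(mask,uv):
    "centroid, area, mask of component nearest uv"
    n,l,s,ct=cv2.connectedComponentsWithStats(mask.astype(np.uint8),connectivity=4)
    ok=[i for i in range(1,n) if s[i,4]>40]
    i=min(ok,key=lambda i:np.hypot(*(ct[i]-uv)));return ct[i],s[i,4],l==i
def tray():
    im=bot.camera("top");g=im.min(2)
    d=bot.search_frame("top","tray");b=d[0]["bbox"];return np.array([b[0]+b[2]/2,b[1]+b[3]/2]),im,d
def down(yaw):
    "tool down, closing line (tool y) at angle yaw to world y"
    a=(yaw)/2; # Rz(yaw)*Rx(pi)
    return np.array([0,np.cos(a),np.sin(a),0])
E
python3 - <<'E'
from h import *
im={c:cv2.imread(f"pics/{c}0.png") for c in("top","side")}
seedT=[(204.5,173),(206.5,231),(258,223.7)]
# side crop scale 2.409, off 150,130
seedS=[(271.5,285),(366.5,283),(350.5,232)]
for t,s in zip(seedT,seedS):
    for th in (35,45):
        r=[]
        for c,p in(("top",t),("side",s)):
            m=im[c].max(2)<th; q=blob(m,p); r.append(q)
        f=lambda v:np.r_[cen("top",np.r_[ring(*v,.092,.019),ring(*v,.124,.019)])-r[0][0],cen("side",np.r_[ring(*v,.092,.019),ring(*v,.124,.019)])-r[1][0]]
        o=least_squares(f,[.5,.2]);print(th,np.round(o.x,4),np.round(o.fun,1),np.round(r[0][0],1),r[0][1],np.round(r[1][0],1),r[1][1], [int(cv2.contourArea(cv2.convexHull(proj(c,np.r_[ring(*o.x,.092,.019),ring(*o.x,.124,.019)]).astype(np.float32)))) for c in im])
for th in (110,150):
  m=im["top"].min(2)<th
  P=[]
  for p in((280.8,148.1),(307,152.3),(333.5,156.4)):
    q=blob(m,p);P.append(q[0]);print(th,np.round(q[0],1),q[1],unproj("top",q[0],.057).round(4))
E
```

```text
35 [ 0.3378 -0.537 ] [ -43.4  -71.9  102.1 -186.4] [564.2 339.1] 566 [271.2 290.8] 115 [254, 130]
45 [0.5594 0.4423] [120.9   7.3  -1.8  62.8] [ 36.  169.4] 74 [271.  289.3] 259 [231, 906]
35 [ 0.2085 -0.5118] [ -52.1  -22.6   47.5 -180.4] [564.2 339.1] 566 [364.3 288.8] 205 [264, 136]
45 [0.328  0.2041] [-26.7 -63.5  46.3 -42.1] [269.4 328.7] 64 [364.7 287.3] 295 [201, 490]
35 [ 0.2323 -0.5954] [ -20.5  -31.    51.8 -136. ] [564.2 339.1] 566 [349.5 235.7] 158 [276, 122]
45 [0.3388 0.0793] [ -5.2 -56.7  46.8 -28. ] [294.9 318.8] 295 [349.7 234.5] 237 [183, 367]
110 [280.8 149.3] 334 [0.6517 0.1176]
110 [306.7 153.2] 326 [0.6421 0.0432]
110 [333.1 156.8] 333 [ 0.6334 -0.0325]
150 [280.5 148.4] 388 [0.6543 0.1185]
150 [306.7 152.3] 386 [0.6448 0.0433]
150 [333.1 156.1] 386 [ 0.6354 -0.0325]
```

```bash
python3 - <<'E'
from h import *
im={c:cv2.imread(f"pics/{c}0.png") for c in("top","side")}
for p in [(204.5,173),(206.5,231),(258,223.7)]:
    x,y=map(int,p); print(p,im["top"].max(2)[y,x-14:x+15].tolist())
def draw(c,a,P,col):
    cv2.polylines(a,[np.round((proj(c,P)-o)*8*16).astype(int)],True,col,1,shift=4)
B=[]
for c,o in(("top",np.array([258,125])),("side",np.array([205,175]))):
    o=np.array(o);a=im[c][o[1]:o[1]+62,o[0]:o[0]+98] ;a=cv2.resize(a,None,fx=8,fy=8,interpolation=cv2.INTER_NEAREST);o=o-.5
    for x,y in((.6543,.1185),(.6448,.0433),(.6354,-.0325)):draw(c,a,ring(x,y,.057,.0325),(0,0,255))
    B.append(cv2.resize(a,(470,297)))
cv2.imwrite("pics/c.png",np.vstack(B))
E
```

```text
(204.5, 173) [121, 120, 121, 120, 120, 123, 103, 55, 60, 61, 57, 63, 57, 61, 61, 59, 60, 57, 64, 64, 58, 43, 42, 61, 93, 80, 94, 137, 188]
(206.5, 231) [121, 120, 120, 120, 117, 107, 77, 60, 63, 62, 62, 60, 62, 61, 59, 65, 69, 68, 65, 59, 54, 36, 39, 96, 150, 112, 120, 173, 187]
(258, 223.7) [120, 122, 120, 124, 124, 123, 75, 65, 69, 65, 68, 66, 69, 70, 71, 71, 73, 72, 73, 73, 50, 80, 149, 125, 201, 201, 194, 131, 133]
```

View pics/c.png

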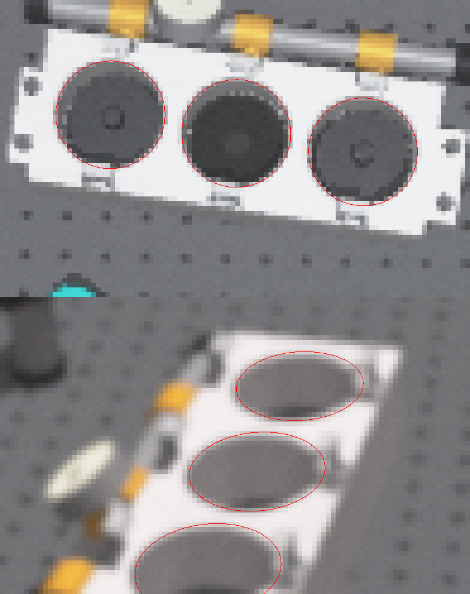

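```bash
python3 - <<'E'
from h import *
im={c:cv2.imread(f"pics/{c}0.png") for c in("top","side")}
seed=[[(204.5,173),(271.5,285)],[(206.5,231),(366.5,283)],[(258,223.7),(350.5,232)]]
cyl=lambda v:np.r_[ring(*v,.092,.019),ring(*v,.124,.019)]
for t in seed:
    for th in (75,85):
        r=[]
        for c,p,w in(("top",t[0],13),("side",t[1],17)):
            m=im[c].max(2)<th;W=np.zeros(m.shape,bool);W[int(p[1])-w:int(p[1])+w,int(p[0])-w:int(p[0])+w]=1
            m=cv2.morphologyEx((m&W).astype(np.uint8),cv2.MORPH_OPEN,np.ones((5,5)))
            r.append(blob(m,p))
        f=lambda v:np.r_[cen("top",cyl(v))-r[0][0],cen("side",cyl(v))-r[1][0]]
        o=least_squares(f,[.5,.2]);print(th,np.round(o.x,4),np.round(o.fun,1),[a[1] for a in r],[int(cv2.contourArea(cv2.convexHull(proj(c,cyl(o.x)).astype(np.float32)))) for c in im])
    print(unproj("top",r[0][0],.108).round(4),unproj("side",r[1][0],.108).round(4))
    if 1:
        row=[]
        for c,p in zip(("top","side"),t):
            q=np.array([int(p[0])-18,int(p[1])-18]);a=cv2.resize(im[c][q[1]:q[1]+40,q[0]:q[0]+40],None,fx=6.5,fy=6.5,interpolation=cv2.INTER_NEAREST)
            for z,rr in((.124,.019),(.092,.019),(.056,.035)):cv2.polylines(a,[np.round((proj(c,ring(*o.x,z,rr))-q+.5)*6.5*16).astype(int)],True,(0,0,255),1,shift=4)
            row.append(a)
        cols=globals().setdefault("cols",[]);cols.append(np.vstack(row))
cv2.imwrite("pics/d.png",np.hstack(cols))
E
```

```text
75 [0.5744 0.3152] [ 0.  -0.4  0.2  0.1] [np.int32(188), np.int32(583)] [209, 628]
85 [0.5744 0.3151] [-0.1 -0.4  0.4  0.1] [np.int32(199), np.int32(611)] [209, 628]
[0.5734 0.3152] [0.5751 0.3151]
75 [0.4199 0.3034] [ 0.2 -0.9  0.4  0.3] [np.int32(193), np.int32(636)] [210, 619]
85 [0.4199 0.3033] [ 0.2 -0.9  0.6  0.2] [np.int32(196), np.int32(682)] [210, 619]
[0.4176 0.3044] [0.4208 0.3031]
75 [0.4357 0.1679] [ 2.   1.3 -1.   2.2] [np.int32(120), np.int32(633)] [185, 440]
85 [0.4356 0.1657] [ 1.1  1.5 -0.8  1.4] [np.int32(181), np.int32(648)] [185, 438]
[0.4395 0.1691] [0.4338 0.1614]
```

View pics/d.png

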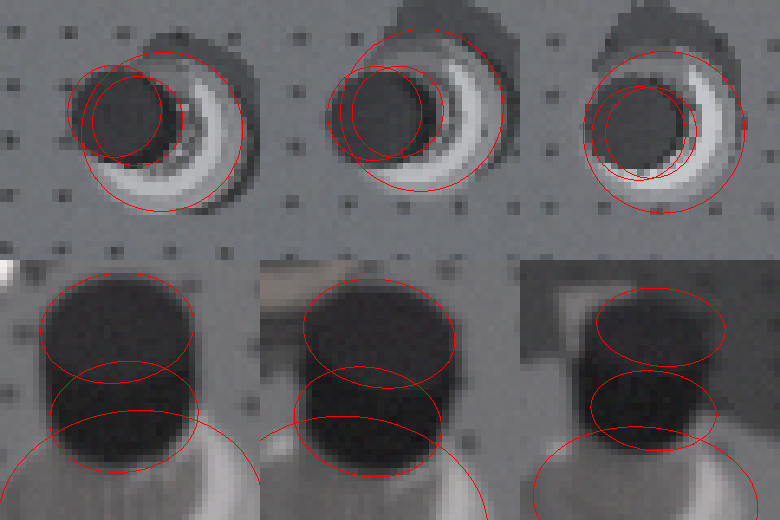

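The cap 1 and 2 outlines fit. For cap 3 the side blob merges with a shadow, so I'll use the top-view value, about (0.439, 0.1695). I start with the left well.

```bash
cat >> h.py <<'E'
YAW=-0.1245
Q=down(YAW)
W={"left":(.6543,.1185),"mid":(.6448,.0433),"right":(.6354,-.0325)}
C=[(.5744,.3151),(.4199,.3033),(.439,.1695)]
def st(tag=""):
    print(tag,"t",round(bot.read_clock(),1),"p",np.round(bot.read_position(),4),"F",np.round(bot.read_ft_force(),1),"w",round(bot.read_gripper_width(),3))
def lin(x,y,z,s=.2,f=None):return bot.move_linear([x,y,z],speed=s,until_force=f)
def feel(n):
    bot.set_gripper(0);x,y=W[n];bot.move_pose([x,y,.11],Q);lin(x,y,.05)
    h=lin(x,y,.0135,.03,3);bot.wait(.15);st(f"feel {n} hit={h}");z=bot.read_position()[2]
    lin(x,y,.10);return z
def takeout(n,to):
    x,y=W[n];bot.set_gripper(.31);bot.move_pose([x,y,.11],Q);lin(x,y,.05)
    h=lin(x,y,.0265,.05,6);st(f"down hit={h}")
    bot.set_gripper(0,50);st("gripped");lin(x,y,.12);st("lifted")
    bot.move_pose([*to,.07],Q);lin(*to,.0155,.15,5);st("put");bot.set_gripper(.3);lin(*to,.10)
E
python3 - <<'E'
from h import *
to=unproj("top",(380,144),0);print(to,unproj("top",(380,173),0))
takeout("left",to);print(feel("left"))
E
```

```text
[ 0.68545837 -0.17518062] [ 0.59734079 -0.17618174]
down hit=False t 6.3 p [0.6542 0.1185 0.0263] F [-0.1 -0.4  0.1] w 0.312
gripped t 6.6 p [0.6546 0.1185 0.0269] F [ 0.8 -0.1  1.9] w 0.102
lifted t 7.2 p [0.6538 0.1184 0.1193] F [-0.4  0.5 -0.9] w 0.101
put t 12.5 p [ 0.6826 -0.1741  0.0105] F [0.5 0.1 0.3] w 0.101
feel left hit=True t 20.2 p [0.654  0.1185 0.0151] F [-0.5  0.2  6.4] w 0.001
0.015093102362699343
```

```bash
python3 - <<'E'
from h import *
z=feel("mid")
if z<.019:
    z=feel("right")
    if z>.019:
        st(); takeout("right",(.597,-.177)); 
        im=bot.camera("top");cv2.imwrite("pics/t1.png",im[:,:,::-1])
        feel("right")
bot.move_pose([.45,-.05,.25],Q)
E
```

```text
feel mid hit=True t 23.1 p [0.6445 0.0433 0.0151] F [0.3 0.2 5.3] w -0.0
feel right hit=True t 30.1 p [ 0.6358 -0.0326  0.0391] F [-0.7  1.   4.9] w 0.002
 t 30.6 p [ 0.6357 -0.0325  0.1003] F [ 0.  -0.4 -0.2] w 0.0
down hit=False t 32.3 p [ 0.6353 -0.0325  0.0263] F [-0.1  0.2  0.5] w 0.312
gripped t 32.6 p [ 0.6358 -0.0326  0.0269] F [0.2 0.4 1.5] w 0.099
lifted t 33.2 p [ 0.6349 -0.0324  0.1193] F [-0.2 -0.6 -0.6] w 0.101
put t 34.4 p [ 0.5974 -0.1761  0.0158] F [-0.  -0.2 -0.8] w 0.1
feel right hit=True t 38.0 p [ 0.6351 -0.0324  0.0151] F [-0.1 -0.6  5.2] w -0.0
```

```bash
cat >> h.py <<'E'
def pick(i):
    x,y=C[i];bot.set_gripper(.75);bot.move_pose([x,y,.20],Q);h=lin(x,y,.067,.12,4);st(f"at cart hit={h}")
    bot.set_gripper(0,100);st("grip");z=bot.read_position()[2];lin(x,y,z+.17);return z
def insert(n,z0):
    x,y=W[n];bot.move_pose([x,y,z0+.17],Q);lin(x,y,z0+.075)
    h=lin(x,y,z0+.030,.06,8);st(f"enter hit={h}")
    if h:return False
    h=lin(x,y,z0+.0125,.03,45);bot.wait(.2);st(f"press hit={h} under={bot.read_position()[2]-z0-.015:.4f}");return True
E
python3 - <<'E'
from h import *
z=pick(2);st("lift");r=insert("right",z);print(z,r)
im=bot.camera("side");cv2.imwrite("pics/s1.png",cv2.resize(im[130:290,180:400,::-1],None,fx=3,fy=3))
E
```

```text
at cart hit=False t 46.2 p [0.4396 0.1696 0.0676] F [ 0.5 -0.8  0.2] w 0.751
grip t 46.5 p [0.4397 0.1694 0.0681] F [-1.2 -1.4  7.4] w 0.44
lift t 47.6 p [0.438  0.1693 0.2368] F [-1.1  0.1 -3.8] w 0.439
enter hit=False t 53.9 p [ 0.6354 -0.0325  0.0981] F [ 0.8 -0.1 -3.2] w 0.435
press hit=False under=-0.0000 t 54.9 p [ 0.6366 -0.0329  0.0831] F [-2.9 -0.2 13.5] w 0.437
0.06807900457594895 True
```

View pics/s1.png

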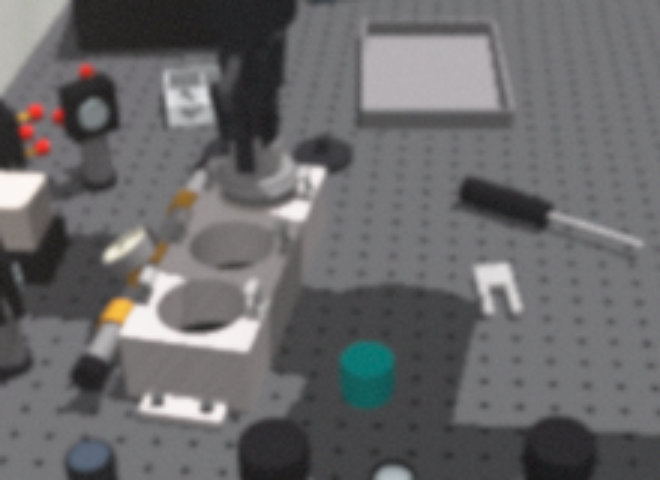

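The cartridge is seated in the right well under the gripper. I press a little further to make sure it is home, then release it and check that the clips hold.

```bash
python3 - <<'E'
from h import *
x,y,z=bot.read_position()
h=lin(*W["right"],.0755,.02,30);bot.wait(.1);st(f"push {h}")
h=lin(*W["right"],.0835,.02);bot.wait(.1);st("back")
h=lin(*W["right"],.0865,.02,10);bot.wait(.1);st(f"tug {h}")
E
```

```text
push True t 55.2 p [ 0.6367 -0.0329  0.0831] F [-2.1 -0.2  6.1] w 0.436
back t 55.6 p [ 0.6355 -0.0326  0.0833] F [ 0.4  0.2 -1.1] w 0.436
tug True t 55.9 p [ 0.6348 -0.0325  0.0834] F [ 4.4 -1.3 -2.5] w 0.437
```

```bash
cat >> h.py <<'E'
def seat(n,z0):
    if not insert(n,z0):return False
    w=W[n];h=lin(*w,z0+.008,.02,30);bot.wait(.1);st(f"push {h}")
    lin(*w,z0+.0155,.02);h=lin(*w,z0+.0185,.02,10);bot.wait(.1);st(f"tug {h}")
    return h and bot.read_position()[2]<z0+.0175
def release(n):
    bot.set_gripper(.6);lin(*W[n],.21)
E
python3 - <<'E'
from h import *
lin(*W["right"],.0832,.02);release("right")
z=pick(1);r=seat("mid",z);print(r,z)
if r:
    release("mid");z=pick(0);r=seat("left",z);print(r,z)
    if r: release("left")
E
```

```text
at cart hit=False t 63.4 p [0.4204 0.3036 0.0676] F [-0.5  0.3  0.1] w 0.749
grip t 63.8 p [0.4205 0.3034 0.0682] F [-1.2 -1.1  6.5] w 0.435
enter hit=False t 67.6 p [0.6464 0.0432 0.0976] F [ 6.1  0.3 -4.9] w 0.434
press hit=False under=-0.0000 t 68.5 p [0.6477 0.0429 0.0832] F [ 3.3 -1.5 11.6] w 0.438
push True t 68.9 p [0.6479 0.0429 0.0832] F [-0.9 -0.3  5.5] w 0.438
tug True t 69.5 p [0.6467 0.0429 0.0839] F [ 4.9 -0.6 -5.4] w 0.433
True 0.06821239106936342
at cart hit=False t 73.2 p [0.5751 0.3154 0.0679] F [0.2 1.1 0.8] w 0.751
grip t 73.6 p [0.5751 0.3151 0.0683] F [-1.3 -1.9  6.4] w 0.437
enter hit=False t 77.0 p [0.6545 0.1187 0.0982] F [ 3.6  2.  -6.2] w 0.436
press hit=False under=-0.0000 t 77.9 p [0.6558 0.118  0.0833] F [ 0.5 -1.   9.7] w 0.44
push True t 78.2 p [0.6561 0.1179 0.0834] F [-0.9 -0.4  5.5] w 0.436
tug True t 78.9 p [0.6548 0.118  0.0839] F [ 4.2 -0.3 -6.3] w 0.439
True 0.06834344769123638
```

```bash
python3 - <<'E'
from h import *
bot.move_pose([.45,.25,.25],Q)
uv,im,d=tray();print(uv,d[0])
s=bot.camera("side")
cv2.imwrite("pics/t2.png",im[:,:,::-1]);cv2.imwrite("pics/s2.png",s[:,:,::-1])
m=(im.min(2)>135).astype(np.uint8);W_=np.zeros_like(m);W_[150:260,385:500]=1
q=blob(m*W_,uv);pts=np.argwhere(q[2])[:,::-1].astype(np.float32);R=cv2.minAreaRect(pts);print(q[0],q[1],R)
print(unproj("top",R[0],.004),[unproj("top",p,.012).round(3).tolist() for p in cv2.boxPoints(R)])
a=im[90:270,220:500,::-1];b=s[130:310,180:460,::-1]
cv2.imwrite("pics/e.png",np.vstack([cv2.resize(v,(466,300),interpolation=cv2.INTER_CUBIC) for v in(a,b)]))
E
```

```text
[438.1  206.65] {'bbox': [401.2, 180.6, 73.8, 52.1], 'confidence': 0.89}
[437.29591537 205.92271525] 3403 ((438.8973693847656, 206.45106506347656), (51.54156494140625, 72.5103988647461), 86.87786865234375)
[ 0.50031617 -0.35208228] [[0.568, -0.238], [0.585, -0.453], [0.432, -0.46], [0.416, -0.247]]
```

View pics/e.png

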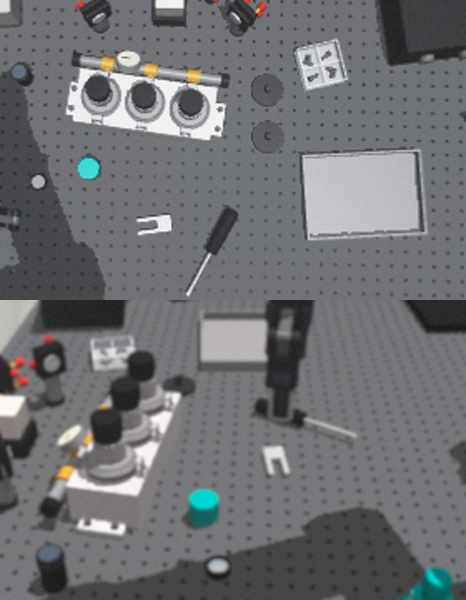

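All three are seated and the capped cartridges stand level in both views. The tray is centred at about (0.500, -0.352). Next come the caps, set in a row along the tray's x.

```bash
cat >> h.py <<'E'
def cap(n,dx):
    w=W[n];bot.set_gripper(.6);bot.move_pose([*w,.21],Q);h=lin(*w,.115,.12,5);st(f"cap {n} hit={h}")
    bot.set_gripper(0,60);st("grip");lin(*w,.17,.08);lin(*w,.23);st("pulled")
    uv,im,d=tray();t=unproj("top",uv,.012);print("tray",uv,t.round(3),d[0]["confidence"])
    if np.hypot(*(t-[.5,-.352]))>.06:return "tray?"
    p=(t[0]+dx,t[1]);bot.move_pose([*p,.12],Q);h=lin(*p,.0155,.1,4);st(f"put {h}")
    bot.set_gripper(.6);lin(*p,.15);st()
E
python3 - <<'E'
from h import *
print(cap("right",.042))
im=bot.camera("side");cv2.imwrite("pics/s3.png",cv2.resize(im[120:290,180:400,::-1],None,fx=3,fy=3))
E
```

```text
cap right hit=False t 86.9 p [ 0.6361 -0.0326  0.1158] F [-0.2 -0.1 -0.1] w 0.603
grip t 87.2 p [ 0.6365 -0.0328  0.1165] F [-0.5 -0.6  5.8] w 0.43
pulled t 88.5 p [ 0.6355 -0.0325  0.2299] F [ 0.  -0.6 -0.8] w 0.424
tray [439.75 204.85] [ 0.505 -0.352] 0.71
put False t 91.1 p [ 0.5473 -0.3525  0.0163] F [ 0.3  0.4 -0.3] w 0.426
 t 92.2 p [ 0.5461 -0.3516  0.149 ] F [ 0.4  0.3 -1.2] w 0.599
None
```

View pics/s3.png

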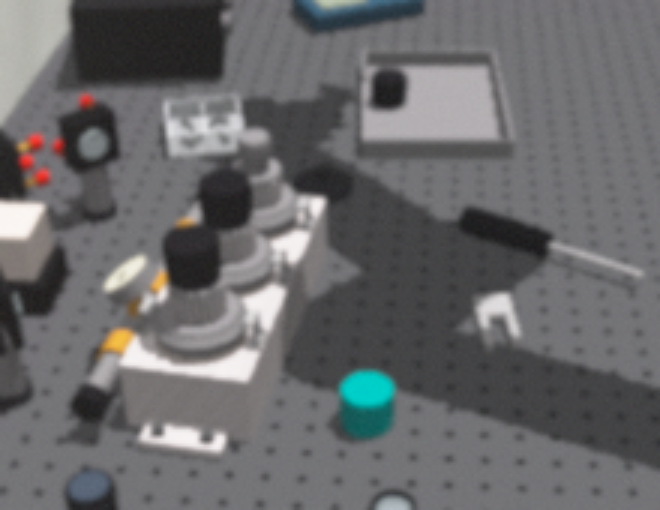

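The first cap stands in the tray at (388,88) and its nozzle at (255,150) is bare. I repeat for the other two.

```bash
python3 - <<'E'
from h import *
print(cap("mid",-.003));print(cap("left",-.048))
bot.move_pose([.40,-.05,.35],Q);st("end")
a=bot.camera("top")[90:270,220:500,::-1];b=bot.camera("side")[110:290,180:460,::-1]
cv2.imwrite("pics/f.png",np.vstack([cv2.resize(v,(466,300),interpolation=cv2.INTER_CUBIC) for v in(a,b)]))
E
```

```text
cap mid hit=False t 98.1 p [0.6454 0.0433 0.1158] F [ 0.4 -0.7  0.7] w 0.599
grip t 98.3 p [0.6458 0.0433 0.1164] F [-0.2 -0.3  5. ] w 0.417
pulled t 99.6 p [0.6449 0.0433 0.2301] F [-0.1 -0.1 -0.5] w 0.416
tray [438.35 207.4 ] [ 0.497 -0.348] 0.9
put False t 105.5 p [ 0.4946 -0.3484  0.0162] F [-0.4 -0.4 -0.3] w 0.41
 t 106.7 p [ 0.4935 -0.3474  0.149 ] F [ 0.1  0.7 -0.4] w 0.602
None
cap left hit=False t 112.3 p [0.655  0.1186 0.1159] F [0.2 0.4 0.4] w 0.597
grip t 112.6 p [0.6553 0.1182 0.1165] F [-0.5 -1.8  5.9] w 0.428
pulled t 113.9 p [0.6545 0.1185 0.2301] F [ 0.5 -0.3 -0.7] w 0.423
tray [439.2  206.15] [ 0.501 -0.35 ] 0.58
put False t 119.7 p [ 0.4533 -0.3509  0.0161] F [-0.5  0.1  0.5] w 0.425
 t 120.8 p [ 0.4523 -0.3499  0.1491] F [-0.1  0.7 -0.3] w 0.598
None
end t 122.1 p [ 0.4002 -0.0506  0.3492] F [1.2 0.3 0.1] w 0.599
```

View pics/f.png

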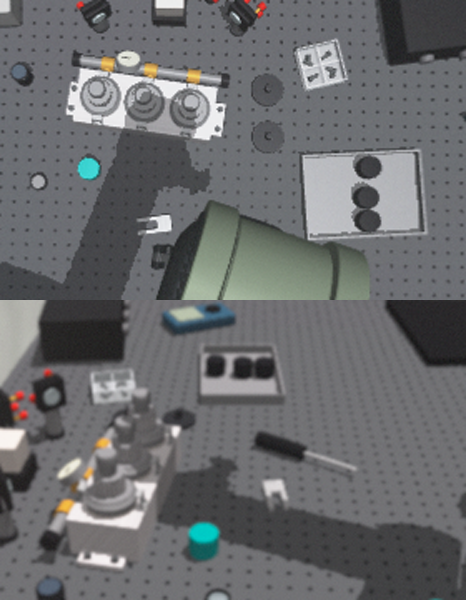

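All three caps stand inside the tray, the three cartridges sit home with bare nozzles, and the bystanders are unmoved. I hand in.

```bash
python3 -c "
from cell import bot
print(bot.close_job())"
```

```text
the job is handed in; nothing more can be done
None
```

I handed the job in at about 122 s on the robot clock: both old spacers are out on the bench, all three wells were felt bare from left to right, and the three cartridges are snapped home with their caps in the tray; no verdict came back.

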